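# Turn the swivel hook to its stop and hang the parts caddy

### The job

Swing the swivel hook on the bench stand round until you feel its stop, where it points out roughly over the stand's long foot, and with the fingers push it firmly but not hard against the stop for a moment to seat it. Then hang the parts caddy on the hook by the notched opening in its handle plate, keeping it upright, set it down gently, and slide it in along the hook until its plate touches the collar; let go and leave it hanging still with the hook still facing that way. Leave the other things on the bench where they are.

Things in the scene. Friction and masses are not known exactly. Their poses are not given: they have to be found in the camera images.
- stand: Fixed steel bench stand. Origin: centre of its underside, on the bench. Base 100 x 100 x 12 mm; a long foot (50 mm wide, 12 high) reaches 140 mm from the origin in direction 1.75 rad from its +x towards +y. Post at the origin, radius 11 mm, carries the hook, whose arm axis is level at height 200 mm. A push over 20 N on the stand or its hook, from robot or caddy, overloads it.
- hook (a joint): Hook's angle about the post, rad: at value a the arm points in direction a from the stand's +x towards +y (anticlockwise from above). Starts below 0.7. Friction holds it (0.25 N m, 3 N at 80 mm). Growing, it meets the stop roughly over the long foot: 1.75 +- 0.15, to be found by feel. To seat it, push the arm sideways against the stop with 8 to 16 N, 80 mm from the axis, for half a second.
- clamp: Stop clamp: ring of radius 16 mm round the post, 16 mm high, just under the hook; origin on the post's axis at its underside, axes as the stand's. It carries a small arm with a stiff rubber block on the side away from the long foot, which catches a lug behind the hook's head. How that arm is set differs each time by up to 0.15 rad either way; this pose does not tell it.
- hook_seat (a point): Point on the hook arm's axis, 57 mm from the swivel axis: the middle of the caddy's plate lies here when home. x outward along the arm, z up. The arm is a level round bar, 8 mm thick. A collar (disc, radius 10 mm) covers 44 to 54 mm from the swivel axis, its face 3 mm inward of this point; within it is the turning head, radius 16 mm, top 12 mm above the arm axis.
- hook_tip (a point): Upper end of the hook's upturned tip: 109 mm from the swivel axis, 14 mm above the arm axis; the bar's round end (radius 4 mm) goes 4 mm beyond this point upward and outward.
- caddy: Loose aluminium parts caddy, 0.24 to 0.38 kg, upright on the bench; origin: centre of its underside. Tray 50 (x) x 84 (y) x 30 mm high; across its middle a handle plate 6 mm thick (x), 60 wide (y), top at 136 mm. Opening in it: 42 wide, from 34 mm height to 62 at the sides, 74 in the middle (inverted V). Solid above: pinch it there across x, about 118 mm up. Either face may go to the post.
- caddy_eye (a point): Peak of the inverted V at the top of the caddy's opening, in the middle of the plate's thickness, 74 mm above the underside; axes as caddy. When hung, this point lies about 4.6 mm above the hook arm's axis.
- lamp_housing: Bystander: open black headlamp shell, 212 x 260 mm, up to 120 mm high, loose. Origin: centre of its underside. Leave alone.
- rotary_tool: Bystander: grey rotary hand tool lying along its x, 190 mm long, 42 mm high, loose. Origin: underside of its body. Leave alone.
- tin_lid: Bystander: round dark tin lid, 90 mm diameter, 18 mm high, loose. Origin: centre of its underside. Leave alone.
- tool_case: Bystander: grey plastic case, 150 x 210 x 42 mm, loose. Origin: centre of its underside. Leave alone.
Things that resemble listed ones, but are neither listed nor needed, are in the scene too. There is more than one size of the caddy; the one meant has the size given above.

How it is judged:
On the way:
1. with the caddy still standing on the bench, the fingers press the hook round against its stop (12 N between lug and stop, as from a push of 7 N at 80 mm from the axis) for 0.3 s (contact force between clamp and stand above 12 N and contact force between the fingers and stand above 4 N and height (world z) of caddy below 0.03 m), for 0.3 s.
At the end, for the whole second after the job is handed in: The hook still points out over the long foot (angle 1.5 to 2.0 rad) and the caddy hangs on it alone, at rest and within 8 degrees of upright, the peak of its opening resting on the arm (6 mm sideways), its plate within 4 mm of the home place against the collar (value of joint hook between 1.5 and 2 rad and x of caddy_eye in the frame of hook_seat between -0.004 and 0.004 m and y of caddy_eye in the frame of hook_seat between -0.006 and 0.006 m and z of caddy_eye in the frame of hook_seat between 0.001 and 0.008 m and angle between caddy's own z axis and vertical below 0.14 rad and linear speed of caddy below 0.03 m/s and contact force between caddy and stand above 1 N); the robot touches nothing.
It fails at once if the robot pushes the stand or its hook with more than 20 N (contact force between any of the fingers, the arm and stand above 20 N).
It fails at once if the caddy is pushed or dropped against the stand or hook with more than 20 N (contact force between caddy and stand above 20 N).
It fails at once if the caddy tips more than 0.6 rad (angle between caddy's own z axis and vertical above 0.6 rad).
It fails at once if a bystander is moved more than 15 mm (distance of any of lamp_housing, rotary_tool, tin_lid, tool_case from where it was at the start of the episode above 0.015 m).
It also fails if it takes over 72 s, if anything falls off the work surface, if the arm or the gripper's body presses on something with over 40 N, if the wrist force passes 120 N, or if a joint passes its speed limit or range.

### The arm

A 6-joint arm with a two-finger parallel gripper is mounted at the origin on the work surface. World frame = base frame: x ahead of the robot, y to its left, z up, the work surface at z = 0. Lengths are in m, angles in rad, forces in N, time in s.
With the tool pointing down it reaches from about 0.25 to 0.8 m from the base axis. Payload 8.5 kg.
Tool frame: the origin (TCP) lies midway between the tips of the shut fingers; the grasp point (between the pads) lies 19 mm behind it; x points along the fingers, y is the direction in which the jaws open and shut, and the axes are right-handed (so a half turn about x gives the same grasp; the last joint's range is limited). The gripper opens to 85 mm and grips with 20 to 120 N. Pads are 22 mm wide; open, the fingers measure 114 mm over their backs; the gripper's body (76 mm by 85 mm) begins 54 mm behind the grasp point. The pads swing forward as they close: fully open they stand 13 mm farther back than shut.
Start: joints at [1.328, 0.238, -0.013, 1.319, 0, 1.571], TCP at [0.126, 0.51, 0.231] pointing down, gripper open.
Joint ranges: [-2.66, 2.66], [-1.03, 1.9], [-1.14, 1.46], [-1.82, 2.27], [-1.45, 1.34], [-3.14, 3.14]. Speed limits (rad/s): [2.22, 2.22, 2.79, 3.14, 3.14, 3.14].

### API

Orientations are given as a unit quaternion [x, y, z, w].
In Python, from plant import read_state, snapshot, camera_params, job_done gives the robot as it stands.
- The arm moves only by the tool jog_arm, never from a script. Its argument "rows" is one flat list of numbers, 7 for each row, row after row: the shift along the tool's x, y, z in m, then the turn, a rotation vector about the tool's x, y, z in rad, then the opening, from 0 (shut) to 1 (fully open). In form: [dx, dy, dz, wx, wy, wz, gripper, dx, dy, dz, wx, wy, wz, gripper, ...]. A call has 1 to 12 rows; each row shifts and turns the commanded pose from where the row before left it, along the tool's axes as they then stand; what a row does not reach is not made up. A row lasts 1/8 s, in which the tool goes at most 62.5 mm and 10.7 degrees, less where a joint would pass 70% of its speed; a pose out of reach is approached as far as the arm can. A call with a gripper value outside its range is refused whole. The fingers move at their own pace and stop on an object; "newtons" is the grip in N (left out, the last holds). Time passes only in rows, so rows that do not move let the fingers close. It gives the time, the measured TCP pose, the force and the opening at its end, in the units of the state.
- read_state(): the state, without advancing time (a new reading comes with each control period).
- snapshot(name): name is "side" or "top" or "wrist"; returns (picture, depth): 480x640x3 uint8, red, green, blue; 480x640 float32, m along the optical axis (not along the pixel's ray), 0 where there is no reading.
- camera_params(name): a dict with "mtx" (3x3 intrinsics, pixels), "R" (3x3) and "t" (3): a world point X has camera coordinates R X + t. Camera axes: x right, y down, z forward; pixel columns grow to the right and rows downward; lengths in m; the calibration is good to about 2 mm. A picture is of the moment at which its call begins: read the wrist's pose just before it. camera_params takes no time and is no camera call; for the wrist camera it gives the pose at the moment of the call.
- job_done(): hands the job in, once; it reports no verdict.
The state is a dict: "time": time; "joint_pos": joint angles; "joint_velocities": joint speeds; "tau": joint torques, N m; "tcp_pos": TCP position; "ee_rot": TCP orientation; "wrist_force": force on the tool from outside, world axes, zero at the start; "ft_torque": the same for the moment, N m; "finger_gap": finger opening in m.
Only numpy, scipy, OpenCV 4.12 (cv2) and the standard library are available. Lean on these libraries where they do the work, as an engineer would, in place of code of your own. Each camera call takes 0.05 s, during which the arm holds its last target. There are 200 camera calls.

## Working session

There is one attempt and no reset: what is moved stays moved. The work goes in short steps, Python scripts to look and compute and a tool call to move; the robot and the scene stay as the last step left them, time stands still between calls to the robot, and variables do not carry over. Pictures are saved under pics/ and viewed, about 8 in all and at most 12, crops included, and the job is handed in when it is done.

Besides the shell and the picture viewer there is one more tool, called after ">>>" as name(argument=value, ...) on one line, values as JSON. jog_arm: Moves the arm, as the interface text tells. Its arguments: {"type":"object","properties":{"rows":{"type":"array"},"newtons":{"type":"number"}},"required":["rows"]}

```bash
mkdir -p pics; ls; python3 - <<'E'
from plant import *
import cv2,numpy as np
s=read_state();print(s)
for n in("top","side"):
    p,d=snapshot(n);np.savez(f"{n}0.npz",p=p,d=d,**camera_params(n));cv2.imwrite(f"pics/{n}0.png",p[:,:,::-1])
    c=camera_params(n);print(n,c["mtx"].round(1).tolist(),(-c["R"].T@c["t"]).round(3),c["R"].round(3).tolist())
E
```

```text
pics
{'time': 0.0, 'joint_pos': array([ 1.32795687e+00,  2.38790181e-01, -1.42485231e-02,  1.31918806e+00,
       -4.70849681e-06,  1.57083923e+00]), 'joint_velocities': array([-3.76794687e-04,  2.02906820e-03, -1.59044793e-03, -1.20914488e-03,
        6.08938802e-04, -6.56777837e-05]), 'tau': array([-8.29773489e-04, -5.38777506e+01,  3.46439409e+01,  1.84517854e-02,
        8.10446068e-05, -9.82604803e-06]), 'tcp_pos': array([0.12614482, 0.50920033, 0.23067492]), 'ee_rot': array([ 0.08515873,  0.70195841, -0.08616316,  0.70183922]), 'wrist_force': array([-0.21858151,  0.91679836,  0.69979722]), 'ft_torque': array([-0.03211498,  0.03399893,  0.00919496]), 'finger_gap': 0.08565443334362621}
top [[573.0, 0.0, 315.1], [0.0, 573.0, 243.8], [0.0, 0.0, 1.0]] [ 0.414 -0.045  1.481] [[0.008, -1.0, 0.003], [-0.992, -0.009, -0.126], [0.126, -0.002, -0.992]]
side [[598.4, 0.0, 321.1], [0.0, 598.4, 239.6], [0.0, 0.0, 1.0]] [ 0.503 -0.932  1.058] [[0.997, -0.074, -0.012], [-0.061, -0.701, -0.711], [0.045, 0.709, -0.703]]
```

View pics/top0.png

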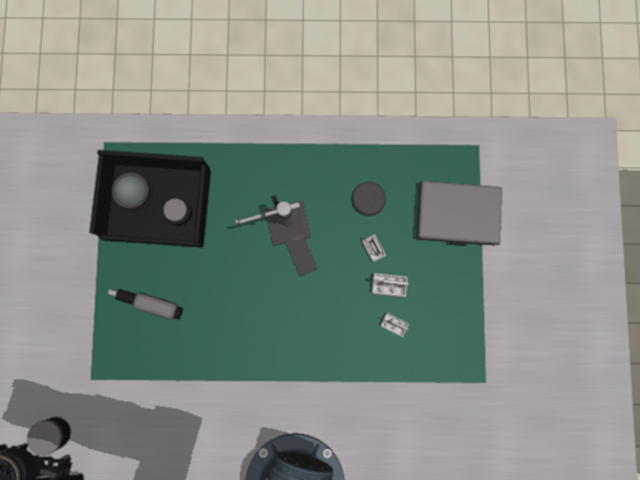

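View pics/side0.png

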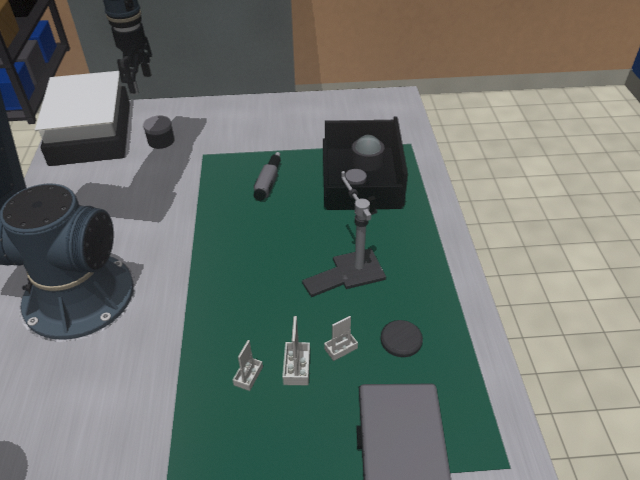

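The top view shows three white caddies, at (374,248), (390,285) and (395,324). The middle one is clearly larger, with a tray of about 36 px, or about 84 mm. The stand head is at (284,209), the hook arm points to (236,222), and the foot runs to about (305,270). Next I'll measure these and check the choice in one close crop.

```bash
cat > h.py <<'E'
import numpy as np,cv2
from plant import *
def cloud(d,c):
    v,u=np.indices(d.shape);r=np.linalg.inv(c["mtx"])@np.stack([u.ravel(),v.ravel(),np.ones(u.size)])
    P=(c["R"].T@(r*d.ravel()-np.asarray(c["t"])[:,None])).T.reshape(*d.shape,3);P[d<=0]=np.nan;return P
def ray(c,uv,z):
    o=-c["R"].T@c["t"];r=c["R"].T@np.linalg.inv(c["mtx"])@np.array([uv[0],uv[1],1.]);return o+r*(z-o[2])/r[2]
def proj(c,X):
    q=c["mtx"]@(c["R"]@np.asarray(X,float)+c["t"]);return q[:2]/q[2]
E
python3 - <<'E'
from h import *
for n in("top","side"):
    f=np.load(n+"0.npz");p,d=f["p"].astype(int),f["d"];P=cloud(d,f)
    m=((p.min(2)>120)&(p.max(2)-p.min(2)<30)&(P[...,0]>.1)&(P[...,0]<.75)).astype(np.uint8)
    k,l,st,ce=cv2.connectedComponentsWithStats(m)
    for i in range(1,k):
        if st[i,4]<60 or st[i,4]>4000:continue
        Q=P[l==i];print(n,ce[i].round(),st[i,4],"mean",np.nanmean(Q,0).round(3),"zmax",np.nanmax(Q[:,2]).round(3))
        lo=Q[(Q[:,2]<.033)&(Q[:,2]>.022)];hi=Q[(Q[:,2]>np.nanmax(Q[:,2])-.015)]
        for t,S in(("rim",lo),("top",hi)):
            if len(S)>4:
                r=cv2.minAreaRect(S[:,:2].astype(np.float32)*1000);print("  ",t,len(S),np.round(r[0]),np.round(r[1]),round(r[2],1))
    # stand
    S=(P[...,2]>.17)&(P[...,2]<.24)&(P[...,0]>.3)&(P[...,0]<.75)&(abs(P[...,1])<.3)
    Q=P[S];print(n,"stand hi",len(Q),Q.min(0).round(3),Q.max(0).round(3));r=cv2.minAreaRect(Q[:,:2].astype(np.float32)*1000);print(r)
    S=(P[...,2]>.006)&(P[...,2]<.018)&(p.max(2)<100)&(P[...,0]>.35)&(P[...,0]<.7)&(P[...,1]>-.05)&(P[...,1]<.2)
    Q=P[S];print("base",len(Q),cv2.minAreaRect(Q[:,:2].astype(np.float32)*1000),Q.mean(0))
f=np.load("top0.npz");a=cv2.resize(f["p"][170:345,215:425],None,fx=3,fy=3,interpolation=cv2.INTER_CUBIC)
cv2.imwrite("pics/c1.png",a[:,:,::-1])
E
```

```text
top [178. 211.] 97 mean [0.674 0.297 0.062] zmax 0.071
   top 96 [677. 301.] [35. 47.] 76.3
top [283. 208.] 232 mean [0.655 0.025 0.209] zmax 0.218
   top 214 [654.  28.] [76. 30.] 89.2
top [250. 218.] 66 mean [0.632 0.101 0.203] zmax 0.207
   top 66 [633. 100.] [ 8. 48.] 16.1
top [374. 248.] 264 mean [ 0.588 -0.197  0.026] zmax 0.104
   rim 41 [ 591. -198.] [60. 35.] 27.3
   top 40 [ 591. -198.] [42.  5.] 28.4
top [389. 285.] 604 mean [ 0.495 -0.237  0.03 ] zmax 0.142
   rim 170 [ 496. -238.] [85. 50.] 84.9
   top 71 [ 496. -237.] [59.  6.] 84.3
top [394. 325.] 337 mean [ 0.395 -0.25   0.021] zmax 0.104
   rim 31 [ 396. -250.] [60. 35.] 64.1
   top 39 [ 396. -251.] [41.  4.] 63.9
top stand hi 466 [ 0.621 -0.011  0.17 ] [0.687 0.13  0.222]
((657.8270874023438, 62.38002014160156), (50.53038024902344, 146.09860229492188), 10.265983581542969)
base 1663 ((638.8375244140625, 33.21607971191406), (252.08407592773438, 157.4311981201172), 55.84974670410156) [0.61550386 0.00936042 0.01203331]
side [361. 202.] 120 mean [0.651 0.03  0.21 ] zmax 0.215
   top 117 [646.  38.] [30. 54.] 34.8
side [296. 358.] 580 mean [ 0.492 -0.233  0.031] zmax 0.139
   rim 242 [ 493. -234.] [88. 50.] 84.2
   top 72 [ 493. -235.] [60.  5.] 84.2
side [340. 346.] 145 mean [ 0.586 -0.2    0.014] zmax 0.034
   rim 20 [ 588. -201.] [61. 35.] 16.9
   top 58 [ 587. -197.] [62. 37.] 26.2
side [248. 374.] 192 mean [ 0.394 -0.252  0.014] zmax 0.056
   rim 24 [ 393. -249.] [61. 34.] 63.3
side stand hi 565 [ 0.62  -0.011  0.17 ] [0.686 0.134 0.218]
((656.70166015625, 63.562835693359375), (52.380916595458984, 150.23167419433594), 9.356091499328613)
base 1844 ((525.4664306640625, 71.97225952148438), (242.5403594970703, 350.6820068359375), 89.38043212890625) [0.61328252 0.01209562 0.0110731 ]
```

View pics/c1.png

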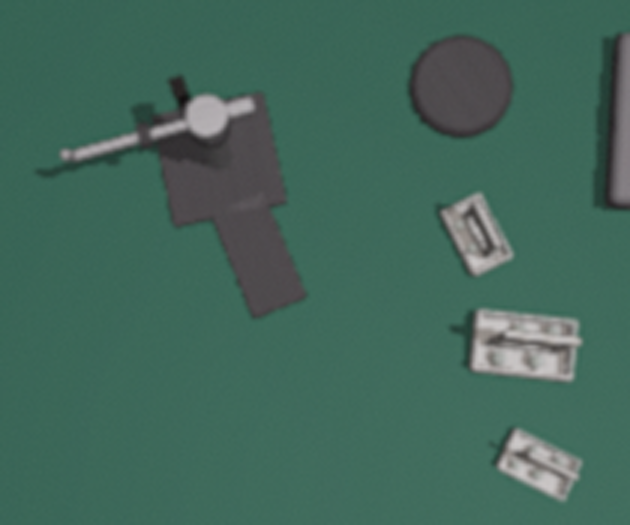

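The middle caddy fits: rim 85 x 50 mm, plate 59 mm wide, top at about 0.14 m. The small ones measure 60 x 35 mm. Now the stand geometry from crop pixels: head (208,117), tip (67,155), foot end corners (253,318) and (306,295).

```bash
python3 - <<'E'
from h import *
f=np.load("top0.npz");R=lambda x,y,z:ray(f,(215+(x+.5)/3-.5,170+(y+.5)/3-.5),z)[:2]
h=R(208,117,.212);t=R(67,155,.216);print("head",h,"tip",t,"len",np.linalg.norm(t-h))
fe=(R(253,318,.012)+R(306,295,.012))/2
b=[R(262,92,.012),R(287,202,.012),R(176,227,.012)]
print("foot end",fe,"base corners",b,"centre",(b[0]+b[2])/2)
an=lambda v:np.arctan2(v[1],v[0])
print("foot len,dir",np.linalg.norm(fe-h),an(fe-h)%6.283,"arm dir",an(t-h))
for n in("top","side"):
    g=np.load(n+"0.npz");P=cloud(g["d"],g);d=np.hypot(P[...,0]-h[0],P[...,1]-h[1])
    Q=P[(P[...,2]>.209)&(d<.022)];print(n,"headtop",len(Q),cv2.minEnclosingCircle(Q[:,:2].astype(np.float32)*1000),Q[:,2].mean())
    Q=P[(P[...,2]>.19)&(P[...,2]<.209)&(d>.06)&(d<.104)];v=cv2.fitLine(Q[:,:2].astype(np.float32),2,0,.01,.01).ravel();print(" arm",len(Q),v,np.nanmax(Q[:,2]))
E
```

```text
head [0.65336972 0.02299287] tip [0.62293064 0.12738547] len 0.10873983969372761
foot end [ 0.52692439 -0.02994081] base corners [array([ 0.713643  , -0.01286716]), array([ 0.61726863, -0.03550248]), array([0.59471852, 0.05984545])] centre [0.65418076 0.02348914]
foot len,dir 0.13707806178279996 3.5378693706965394 arm dir 1.8545130030675634
top headtop 136 ((655.109619140625, 20.829952239990234), 19.2044620513916) 0.21219951803055004
 arm 69 [ 0.2870126  -0.9579268   0.6318955   0.10200171] 0.2071834426425258
side headtop 104 ((656.3728637695312, 21.78844451904297), 20.373132705688477) 0.21147296860180184
 arm 43 [ 0.27354294 -0.9618598   0.62941694  0.10384469] 0.20678456391707478
```

```bash
cat >> h.py <<'E'
from scipy.spatial.transform import Rotation as Ro
def st():
    s=read_state();R=Ro.from_quat(s["ee_rot"]).as_matrix();y=R[:,1]
    print("t",round(s["time"],2),"tcp",s["tcp_pos"].round(4),"yaw",round(np.arctan2(y[1],y[0]),4),"xaxis",R[:,0].round(4),"F",s["wrist_force"].round(2),"gap",round(s["finger_gap"],4),"j",s["joint_pos"].round(3));return s,R
def to(p,yaw):
    s,R=st();d=R.T@(np.asarray(p)-s["tcp_pos"]);y=R[:,1]
    c,n=np.cos(yaw),np.sin(yaw);T=np.array([[0,c,n],[0,n,-c],[-1,0,0]])
    w=Ro.from_matrix(R.T@T).as_rotvec();print("shift(tool)",d.round(4),"then turn",w.round(4))
E
python3 -c "
from h import *
to([.66,.108,.25],.284)"
```

```text
t 0.1 tcp [0.1261 0.5092 0.2307] yaw 1.328 xaxis [-3.0e-04 -1.2e-03 -1.0e+00] F [-0.72 -0.13  0.1 ] gap 0.0858 j [ 1.328  0.239 -0.014  1.319  0.     1.571]
shift(tool) [-0.0189 -0.2611  0.6147] then turn [1.044e+00 6.000e-04 1.200e-03]
```

>>> jog_arm(rows=[-0.02,0,0,0,0,0,0,0,-0.0218,0.0512,0,0,0,0,0,-0.0218,0.0512,0,0,0,0,0,-0.0218,0.0512,0,0,0,0,0,-0.0218,0.0512,0,0,0,0,0,-0.0218,0.0512,0,0,0,0,0,-0.0218,0.0512,0,0,0,0,0,-0.0218,0.0512,0,0,0,0,0,-0.0218,0.0512,0,0,0,0,0,-0.0218,0.0512,0,0,0,0,0,-0.0218,0.0512,0,0,0,0,0,-0.0218,0.0512,0,0,0,0])

```text
time: 1.6
tcp_pos: [0.6164, 0.14, 0.2509]
ee_rot: [0.086, 0.702, -0.086, 0.702]
wrist_force: [0.2, 0.5, 0.6]
finger_gap: -0.0002
```

>>> jog_arm(rows=[0,-0.0218,0.0512,0,0,0,0,0,0,0,0.174,0,0,0,0,0,0,0.174,0,0,0,0,0,0,0.174,0,0,0,0,0,0,0.174,0,0,0,0,0,0,0.174,0,0,0,0,0,0,0.174,0,0,0,0,0,0,0,0,0,0,0,0,0,0,0,0,0])

```text
time: 2.72
tcp_pos: [0.6596, 0.1079, 0.251]
ee_rot: [0.423, 0.567, -0.423, 0.566]
wrist_force: [0.3, 0.5, 0.1]
finger_gap: -0.0
```

```bash
python3 -c "
from h import *
to([.66,.108,.182],.284)
p,d=snapshot('side');cv2.imwrite('pics/s1.png',cv2.resize(p[100:300,250:470],None,fx=3,fy=3)[:,:,::-1])"
```

```text
t 2.73 tcp [0.6596 0.1079 0.251 ] yaw 0.2879 xaxis [-5.e-04 -2.e-04 -1.e+00] F [0.31 0.52 0.14] gap -0.0 j [ 0.162  0.494  0.426  1.502 -0.     1.445]
shift(tool) [0.069  0.0004 0.    ] then turn [0.0039 0.     0.0005]
```

View pics/s1.png

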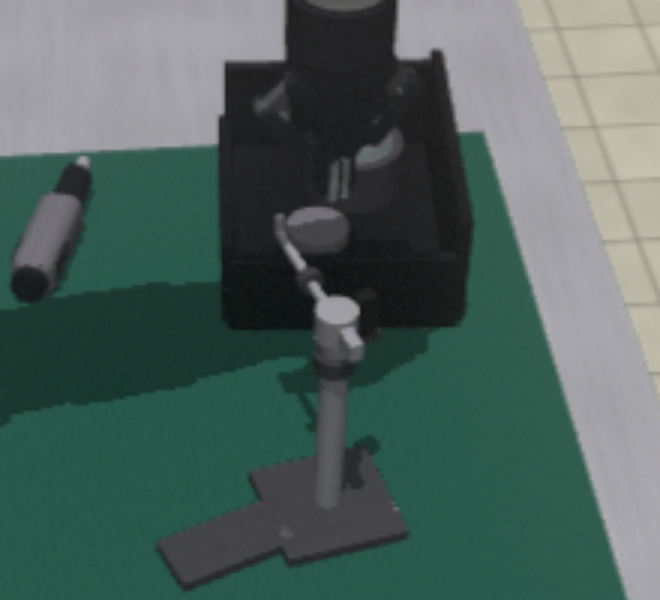

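>>> jog_arm(rows=[0.035,0,0,0,0,0,0,0.034,0,0,0,0,0,0,0,0,0,0,0,0,0,0,-0.004,0,0,0,0,0,0,-0.004,0,0,0,0,0,0,0,0,0,0,0,0])

```text
time: 3.52
tcp_pos: [0.6522, 0.1056, 0.1837]
ee_rot: [0.425, 0.565, -0.424, 0.566]
wrist_force: [0.3, 0.1, -0.0]
finger_gap: -0.0002
```

>>> jog_arm(rows=[0,-0.0044,-0.0009,-0.055,0,0,0,0,-0.0044,-0.0009,-0.055,0,0,0,0,-0.0044,-0.0009,-0.055,0,0,0,0,-0.0044,-0.0009,-0.055,0,0,0,0,-0.0044,-0.0009,-0.055,0,0,0,0,-0.0044,-0.0009,-0.055,0,0,0,0,-0.0044,-0.0009,-0.055,0,0,0,0,-0.0044,-0.0009,-0.055,0,0,0,0,-0.0044,-0.0009,-0.055,0,0,0,0,-0.0044,-0.0009,-0.055,0,0,0])

```text
time: 4.78
tcp_pos: [0.6105, 0.0921, 0.1832]
ee_rot: [0.255, 0.66, -0.253, 0.66]
wrist_force: [1.1, 5.1, 0.5]
finger_gap: -0.0
```

```bash
cat >> h.py <<'E'
C=np.array([.6535,.0225])
def polar():
    s,R=st();y=R[:,1];d=s["tcp_pos"][:2]-C;z=R[:,2]
    print("in tool: y",round(d@y[:2],4),"radial",round(-d@z[:2],4),"F.y",round(s["wrist_force"]@y,2),"F.z",round(s["wrist_force"]@z,2))
E
python3 -c "
from h import *
polar()"
```

```text
t 4.78 tcp [0.6105 0.0921 0.1832] yaw 0.8365 xaxis [ 0.0017  0.0016 -1.    ] F [1.07 5.11 0.52] gap -0.0 j [1.490e-01 4.140e-01 1.210e-01 1.276e+00 1.000e-03 8.830e-01]
in tool: y 0.0229 radial 0.0786 F.y 4.51 F.z -2.63
```

>>> jog_arm(rows=[0,-0.0044,-0.0011,-0.055,0,0,0,0,-0.0044,-0.0011,-0.055,0,0,0,0,-0.0044,-0.0011,-0.055,0,0,0,0,-0.0044,-0.0011,-0.055,0,0,0,0,-0.0044,-0.0011,-0.055,0,0,0,0,-0.0044,-0.0011,-0.055,0,0,0,0,-0.0044,-0.0011,-0.055,0,0,0,0,-0.0044,-0.0011,-0.055,0,0,0,0,-0.0044,-0.0011,-0.055,0,0,0,0,-0.0044,-0.0011,-0.055,0,0,0,0,-0.0044,-0.0011,-0.055,0,0,0,0,-0.0044,-0.0011,-0.055,0,0,0])

```text
time: 6.28
tcp_pos: [0.5775, 0.0502, 0.1833]
ee_rot: [0.027, 0.706, -0.026, 0.708]
wrist_force: [1.1, 3.8, 0.1]
finger_gap: 0.0002
```

```bash
python3 -c "
from h import *
polar()"
```

```text
t 6.28 tcp [0.5775 0.0502 0.1833] yaw 1.4964 xaxis [ 0.0027  0.0012 -1.    ] F [1.11 3.75 0.11] gap 0.0002 j [8.600e-02 3.480e-01 2.000e-02 1.239e+00 1.000e-03 1.610e-01]
in tool: y 0.022 radial 0.0778 F.y 3.83 F.z 0.82
```

>>> jog_arm(rows=[0,-0.0044,-0.0011,-0.055,0,0,0,0,-0.0044,-0.0011,-0.055,0,0,0,0,-0.0044,-0.0011,-0.055,0,0,0,0,-0.0044,-0.0011,-0.055,0,0,0])

```text
time: 6.78
tcp_pos: [0.5731, 0.0327, 0.1833]
ee_rot: [-0.051, 0.704, 0.052, 0.706]
wrist_force: [1.9, 3.4, -0.0]
finger_gap: 0.0001
```

>>> jog_arm(rows=[0,-0.0016,-0.0004,-0.02,0,0,0,0,-0.0016,-0.0004,-0.02,0,0,0])

```text
time: 7.02
tcp_pos: [0.5723, 0.0291, 0.1828]
ee_rot: [-0.065, 0.704, 0.065, 0.705]
wrist_force: [0.8, 4.1, 2.1]
finger_gap: -0.0
```

>>> jog_arm(rows=[0,-0.0016,-0.0004,-0.02,0,0,0,0,-0.0016,-0.0004,-0.02,0,0,0])

```text
time: 7.28
tcp_pos: [0.5717, 0.0256, 0.1824]
ee_rot: [-0.079, 0.703, 0.079, 0.703]
wrist_force: [1.4, 3.4, 1.8]
finger_gap: 0.0003
```

```bash
python3 -c "
from h import *
polar()"
```

```text
t 7.28 tcp [0.5717 0.0256 0.1824] yaw 1.7952 xaxis [-0.  0. -1.] F [1.35 3.39 1.83] gap 0.0003 j [ 0.045  0.338  0.002  1.235  0.    -0.18 ]
in tool: y 0.0212 radial 0.0791 F.y 3.01 F.z 2.07
```

>>> jog_arm(rows=[0,-0.0016,-0.0004,-0.02,0,0,0])

```text
time: 7.4
tcp_pos: [0.5716, 0.0238, 0.1823]
ee_rot: [-0.086, 0.702, 0.086, 0.702]
wrist_force: [1.1, 2.8, 1.7]
finger_gap: 0.0
```

>>> jog_arm(rows=[0,-0.0016,-0.0004,-0.02,0,0,0])

```text
time: 7.52
tcp_pos: [0.5716, 0.0222, 0.1823]
ee_rot: [-0.093, 0.701, 0.093, 0.701]
wrist_force: [0.5, 4.1, 2.4]
finger_gap: -0.0001
```

>>> jog_arm(rows=[0,-0.0016,-0.0004,-0.02,0,0,0])

```text
time: 7.65
tcp_pos: [0.5717, 0.0205, 0.1823]
ee_rot: [-0.1, 0.7, 0.1, 0.7]
wrist_force: [1.0, 3.5, 1.0]
finger_gap: -0.0002
```

>>> jog_arm(rows=[0,-0.0016,-0.0004,-0.02,0,0,0])

```text
time: 7.78
tcp_pos: [0.5718, 0.0189, 0.1823]
ee_rot: [-0.107, 0.699, 0.107, 0.699]
wrist_force: [0.4, 3.2, 1.3]
finger_gap: -0.0001
```

>>> jog_arm(rows=[0,-0.0016,-0.0004,-0.02,0,0,0])

```text
time: 7.9
tcp_pos: [0.5719, 0.0172, 0.1823]
ee_rot: [-0.114, 0.698, 0.114, 0.698]
wrist_force: [1.4, 3.4, 1.3]
finger_gap: -0.0002
```

>>> jog_arm(rows=[0,-0.0016,-0.0004,-0.02,0,0,0])

```text
time: 8.02
tcp_pos: [0.572, 0.0156, 0.1822]
ee_rot: [-0.121, 0.697, 0.121, 0.697]
wrist_force: [1.6, 3.6, 0.9]
finger_gap: 0.0
```

>>> jog_arm(rows=[0,-0.0016,-0.0004,-0.02,0,0,0])

```text
time: 8.15
tcp_pos: [0.5721, 0.0139, 0.1823]
ee_rot: [-0.128, 0.695, 0.128, 0.695]
wrist_force: [1.1, 2.5, 0.8]
finger_gap: -0.0002
```

>>> jog_arm(rows=[0,-0.0012,-0.0003,-0.015,0,0,0])

```text
time: 8.28
tcp_pos: [0.5722, 0.0127, 0.1822]
ee_rot: [-0.133, 0.694, 0.133, 0.694]
wrist_force: [0.8, 3.2, 0.4]
finger_gap: 0.0002
```

>>> jog_arm(rows=[0,-0.0012,-0.0003,-0.015,0,0,0])

```text
time: 8.4
tcp_pos: [0.5724, 0.0115, 0.1823]
ee_rot: [-0.138, 0.693, 0.138, 0.693]
wrist_force: [0.7, 4.5, -0.1]
finger_gap: 0.0002
```

>>> jog_arm(rows=[0,-0.0012,-0.0003,-0.015,0,0,0])

```text
time: 8.52
tcp_pos: [0.5726, 0.0103, 0.1823]
ee_rot: [-0.144, 0.692, 0.144, 0.692]
wrist_force: [0.8, 4.9, 0.2]
finger_gap: -0.0
```

>>> jog_arm(rows=[0,-0.0012,-0.0003,-0.015,0,0,0])

```text
time: 8.65
tcp_pos: [0.5727, 0.0096, 0.1822]
ee_rot: [-0.149, 0.691, 0.149, 0.691]
wrist_force: [-0.5, 8.0, 1.5]
finger_gap: -0.0
```

>>> jog_arm(rows=[0,-0.0012,-0.0003,-0.015,0,0,0])

```text
time: 8.78
tcp_pos: [0.5727, 0.0088, 0.1822]
ee_rot: [-0.154, 0.69, 0.155, 0.69]
wrist_force: [-0.6, 10.4, 1.2]
finger_gap: -0.0001
```

>>> jog_arm(rows=[0,-0.0008,0,0,0,0,0,0,0,0,0,0,0,0])

```text
time: 9.02
tcp_pos: [0.5729, 0.0085, 0.1822]
ee_rot: [-0.153, 0.69, 0.155, 0.69]
wrist_force: [-1.3, 10.5, 1.0]
finger_gap: -0.0003
```

```bash
python3 -c "
from h import *
polar()"
```

```text
t 9.03 tcp [0.5729 0.0085 0.1822] yaw 2.0105 xaxis [-0.0011  0.0026 -1.    ] F [-1.25 10.47  1.03] gap -0.0003 j [ 0.013  0.34   0.005  1.236  0.003 -0.426]
in tool: y 0.0217 radial 0.0789 F.y 10.01 F.z 3.32
```

>>> jog_arm(rows=[0,-0.0008,0,0,0,0,0,0,0,0,0,0,0,0])

```text
time: 9.28
tcp_pos: [0.573, 0.0081, 0.1822]
ee_rot: [-0.153, 0.69, 0.155, 0.69]
wrist_force: [-2.2, 12.5, 1.1]
finger_gap: 0.0004
```

>>> jog_arm(rows=[0,0,0,0,0,0,0,0,0,0,0,0,0,0,0,0,0,0,0,0,0,0,0,0,0,0,0,0,0,0,0,0,0,0,0])

```text
time: 9.9
tcp_pos: [0.573, 0.0081, 0.1822]
ee_rot: [-0.153, 0.69, 0.155, 0.69]
wrist_force: [-0.6, 12.6, 1.8]
finger_gap: 0.0002
```

```bash
python3 -c "
from h import *
polar()"
```

```text
t 9.9 tcp [0.573  0.0081 0.1822] yaw 2.0108 xaxis [-0.0013  0.0031 -1.    ] F [-0.55 12.59  1.85] gap 0.0002 j [ 0.013  0.341  0.005  1.237  0.003 -0.427]
in tool: y 0.0213 radial 0.0789 F.y 11.63 F.z 4.86
```

The stop was felt at about 9 N, and I held about 12 N for 0.8 s. I'll back off and go to the caddy.

>>> jog_arm(rows=[0,0.002,0,0,0,0,0,0,0.01,0,0,0,0,0,0,0.015,0,0,0,0,0,-0.05,0,0,0,0,0,0,-0.05,0,0,0,0,0,0,0,0,0,0,0,0,0.6])

```text
time: 10.65
tcp_pos: [0.5634, 0.0315, 0.2863]
ee_rot: [-0.154, 0.688, 0.153, 0.692]
wrist_force: [-0.0, 0.2, 0.3]
finger_gap: 0.0168
```

```bash
python3 -c "
from h import *
to([.4945,-.236,.27],3.047)"
```

```text
t 10.65 tcp [0.5634 0.0315 0.2863] yaw 2.0093 xaxis [ 6.4e-03 -2.0e-04 -1.0e+00] F [-0.04  0.19  0.25] gap 0.0168 j [ 5.600e-02  2.920e-01  2.000e-01  1.473e+00 -1.000e-03 -3.820e-01]
shift(tool) [ 0.0159 -0.2129 -0.1761] then turn [-1.0376  0.0037  0.0056]
```

>>> jog_arm(rows=[0,-0.0426,-0.0352,0,0,0,0.6,0,-0.0426,-0.0352,0,0,0,0.6,0,-0.0426,-0.0352,0,0,0,0.6,0,-0.0426,-0.0352,0,0,0,0.6,0,-0.0426,-0.0352,0,0,0,0.6,0,0,0,-0.173,0,0,0.6,0,0,0,-0.173,0,0,0.6,0,0,0,-0.173,0,0,0.6,0,0,0,-0.173,0,0,0.6,0,0,0,-0.173,0,0,0.6,0,0,0,-0.173,0,0,0.6])

```text
time: 12.02
tcp_pos: [0.4928, -0.236, 0.2814]
ee_rot: [-0.477, 0.522, 0.478, 0.521]
wrist_force: [0.8, 0.8, 1.1]
finger_gap: 0.0514
```

>>> jog_arm(rows=[0,0,0,0,0,0,0.6,0,0,0,0,0,0,0.6])

```text
time: 12.28
tcp_pos: [0.4931, -0.2363, 0.2819]
ee_rot: [-0.475, 0.524, 0.475, 0.524]
wrist_force: [0.6, -0.2, 0.7]
finger_gap: 0.051
```

```bash
python3 - <<'E'
from h import *
to([.4945,-.236,.099],3.047)
c=camera_params("wrist");p,d=snapshot("wrist");P=cloud(d,c)
cv2.imwrite("pics/w1.png",p[:,:,::-1])
m=(p.min(2)>120)&(p.max(2).astype(int)-p.min(2)<40)&(np.hypot(P[...,0]-.494,P[...,1]+.236)<.06)
for lo,hi in((.02,.035),(.128,.145)):
    Q=P[m&(P[...,2]>lo)&(P[...,2]<hi)]
    if len(Q)>10:print(len(Q),Q.mean(0).round(4),cv2.minAreaRect(Q[:,:2].astype(np.float32)*1000))
# hook angle from top and side
for n in("top","side"):
    g=camera_params(n);p,d=snapshot(n);P=cloud(d,g);r=np.hypot(P[...,0]-C[0],P[...,1]-C[1])
    Q=P[(P[...,2]>.19)&(P[...,2]<.209)&(r>.06)&(r<.104)];v=cv2.fitLine(Q[:,:2].astype(np.float32),2,0,.01,.01).ravel();print(n,"arm",len(Q),v,np.arctan2(v[1],v[0]), "off",(C[0]-v[2])*v[1]-(C[1]-v[3])*v[0])
    T=P[(P[...,2]>.21)&(r>.09)&(r<.125)];print(" tip",len(T),T.mean(0),np.arctan2(*(T.mean(0)[:2]-C)[::-1])%6.283)
E
```

```text
t 12.28 tcp [ 0.4931 -0.2363  0.2819] yaw 3.0433 xaxis [-8.e-04  1.e-04 -1.e+00] F [ 0.62 -0.25  0.65] gap 0.051 j [-0.447  0.266  0.153  1.459 -0.    -1.919]
shift(tool) [ 0.1829 -0.0015  0.0005] then turn [-0.0037  0.     -0.0008]
1043 [ 0.4941 -0.2354  0.0284] ((493.8666076660156, -233.77053833007812), (84.51376342773438, 50.07798767089844), 84.18638610839844)
465 [ 0.4941 -0.2357  0.1362] ((493.8741455078125, -234.71221923828125), (58.94527053833008, 5.967639923095703), 84.20340728759766)
top arm 64 [ 0.92343324  0.38375905  0.5784223  -0.0093506 ] 0.39386362 off -0.0006001596035024211
 tip 10 [ 0.55508643 -0.01912941  0.21710406] 3.54158684231955
side arm 75 [ 0.92746866  0.37390095  0.5767513  -0.00730308] 0.3832115 off 0.0010549888181220941
 tip 13 [ 0.55270875 -0.01797503  0.21445925] 3.523268873423927
```

View pics/w1.png

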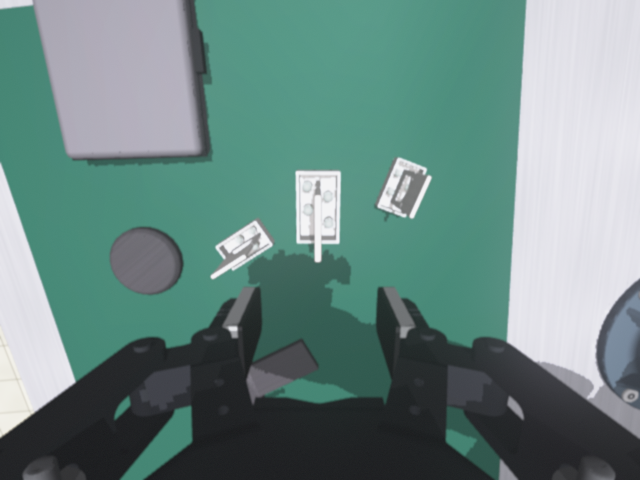

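>>> jog_arm(rows=[0.03,-0.001,0.0008,0,0,0,0.6,0.03,0,0,0,0,0,0.6,0.03,0,0,0,0,0,0.6,0.03,0,0,0,0,0,0.6,0.03,0,0,0,0,0,0.6,0.02,0,0,0,0,0,0.6,0.013,0,0,0,0,0,0.6,0,0,0,0,0,0,0.6,0,0,0,0,0,0,0.6])

```text
time: 13.55
tcp_pos: [0.4949, -0.2362, 0.1001]
ee_rot: [-0.476, 0.523, 0.475, 0.523]
wrist_force: [-0.6, -0.0, 1.4]
finger_gap: 0.0512
```

>>> jog_arm(rows=[0,0,0,0,0,0,0,0,0,0,0,0,0,0,0,0,0,0,0,0,0,0,0,0,0,0,0,0,0,0,0,0,0,0,0,0,0,0,0,0,0,0], newtons=45)

```text
time: 14.3
tcp_pos: [0.4944, -0.2361, 0.0997]
ee_rot: [-0.476, 0.523, 0.476, 0.523]
wrist_force: [-1.9, 0.1, 5.6]
finger_gap: 0.0057
```

```bash
python3 -c "
from h import *
to([.494,-.2355,.099],3.04)"
```

```text
t 14.3 tcp [ 0.4944 -0.2361  0.0997] yaw 3.0469 xaxis [ 3.e-04 -4.e-04 -1.e+00] F [-1.87  0.11  5.57] gap 0.0057 j [-0.445  0.352 -0.201  1.017 -0.    -1.921]
shift(tool) [0.0007 0.0004 0.0005] then turn [ 0.0069 -0.0004  0.0003]
```

>>> jog_arm(rows=[-0.005,0,0,0,0,0,0,-0.02,0,0,0,0,0,0,-0.03,0,0,0,0,0,0,-0.03,0,0,0,0,0,0,-0.03,0,0,0,0,0,0,-0.03,0,0,0,0,0,0,-0.01,0,0,0,0,0,0,0,0,0,0,0,0,0,0,0,0,0,0,0,0])

```text
time: 15.42
tcp_pos: [0.4938, -0.2357, 0.2529]
ee_rot: [-0.475, 0.523, 0.476, 0.523]
wrist_force: [-0.8, -0.3, -4.0]
finger_gap: 0.0054
```

```bash
python3 -c "
from h import *
to([.4962,-.0419,.2535],3.53)"
```

```text
t 15.43 tcp [ 0.4938 -0.2357  0.2529] yaw 3.047 xaxis [-2.e-03  8.e-04 -1.e+00] F [-0.76 -0.33 -4.04] gap 0.0054 j [-0.445  0.272  0.089  1.389 -0.    -1.921]
shift(tool) [-0.0004  0.016   0.1931] then turn [-0.483   0.0011 -0.0018]
```

>>> jog_arm(rows=[0,0.002,0.0242,0,0,0,0,0,0.002,0.0242,0,0,0,0,0,0.002,0.0242,0,0,0,0,0,0.002,0.0242,0,0,0,0,0,0.002,0.0242,0,0,0,0,0,0.002,0.0242,0,0,0,0,0,0.002,0.0242,0,0,0,0,0,0.002,0.0237,0,0,0,0])

```text
time: 16.42
tcp_pos: [0.4961, -0.0413, 0.2531]
ee_rot: [-0.475, 0.524, 0.476, 0.523]
wrist_force: [-0.0, 0.3, -3.7]
finger_gap: 0.0055
```

>>> jog_arm(rows=[0,0,0,-0.0805,0,0,0,0,0,0,-0.0805,0,0,0,0,0,0,-0.0805,0,0,0,0,0,0,-0.0805,0,0,0,0,0,0,-0.0805,0,0,0,0,0,0,-0.0805,0,0,0,0,0,0,0,0,0,0,0,0,0,0,0,0,0])

```text
time: 17.42
tcp_pos: [0.4964, -0.0422, 0.2537]
ee_rot: [-0.586, 0.395, 0.587, 0.394]
wrist_force: [0.2, 0.3, -3.5]
finger_gap: 0.0056
```

```bash
python3 - <<'E'
from h import *
to([C[0]-.9255*.170,C[1]-.3787*.170,.2525],3.53)
a=[]
for n in("side","top"):
    c=camera_params(n);p,d=snapshot(n);P=cloud(d,c)
    u=proj(c,[.55,-.02,.2]).astype(int);a.append(cv2.resize(p[u[1]-75:u[1]+75,u[0]-65:u[0]+65],None,fx=3,fy=3))
    r=np.hypot(P[...,0]-C[0],P[...,1]-C[1])
    Q=P[(P[...,2]>.19)&(P[...,2]<.209)&(r>.06)&(r<.104)];e=np.array([np.cos(3.53),np.sin(3.53)]);q=Q[:,:2]-C
    print(n,"arm pts",len(Q),"side off",np.median(q@[-e[1],e[0]]).round(4),"r",np.median(q@e).round(3))
    w=(p.min(2)>120)&(p.max(2).astype(int)-p.min(2)<40)
    K=P[w&(abs((P[...,:2]-C)@e-.17)<.04)&(abs((P[...,:2]-C)@[-e[1],e[0]])<.06)]
    for lo,hi in((.148,.19),(.275,.30)):
        k=K[(K[:,2]>lo)&(K[:,2]<hi)]
        if len(k)>8:
            kk=k[:,:2]-C;print("  caddy",lo,len(k),"r",(kk@e).min().round(4),(kk@e).max().round(4),"s",(kk@[-e[1],e[0]]).min().round(4),(kk@[-e[1],e[0]]).max().round(4),"zmax",k[:,2].max().round(4))
cv2.imwrite("pics/c2.png",np.hstack(a)[:,:,::-1])
E
```

```text
t 17.43 tcp [ 0.4964 -0.0422  0.2537] yaw -2.7549 xaxis [-0.001 -0.    -1.   ] F [ 0.23  0.35 -3.47] gap 0.0056 j [-0.085  0.186 -0.024  1.361 -0.    -2.042]
shift(tool) [0.0012 0.0001 0.0004] then turn [-0.0017  0.0004 -0.001 ]
side arm pts 73 side off -0.0008 r 0.082
  caddy 0.148 244 r 0.1462 0.1966 s -0.0463 0.0431 zmax 0.1897
  caddy 0.275 21 r 0.1686 0.1732 s 0.0058 0.0289 zmax 0.2908
top arm pts 0 side off nan r nan
  return _methods._mean(a, axis=axis, dtype=dtype,
  ret = ret.dtype.type(ret / rcount)
```

View pics/c2.png

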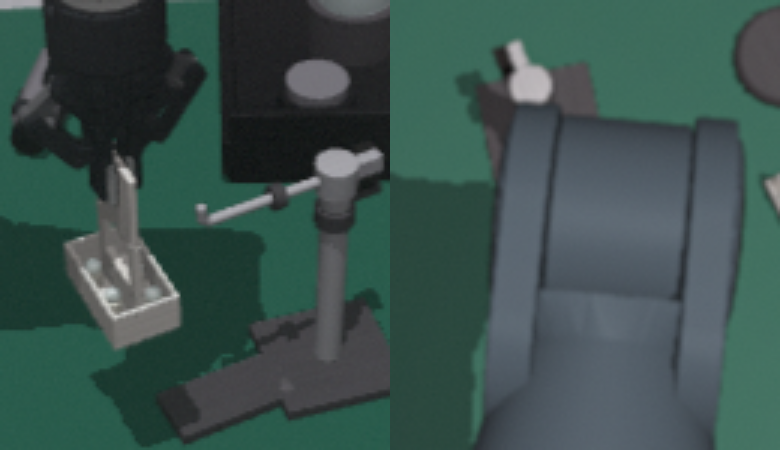

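>>> jog_arm(rows=[0,-0.01,0,0,0,0,0,0,-0.01,0,0,0,0,0,0,-0.01,0,0,0,0,0,0,-0.01,0,0,0,0,0,0,-0.01,0,0,0,0,0,0,-0.01,0,0,0,0,0,0,-0.01,0,0,0,0,0])

```text
time: 18.4
tcp_pos: [0.5621, -0.0154, 0.2543]
ee_rot: [0.587, -0.394, -0.587, -0.394]
wrist_force: [1.0, -0.3, -3.0]
finger_gap: 0.0053
```

>>> jog_arm(rows=[0,-0.01,0,0,0,0,0,0,-0.01,0,0,0,0,0,0,-0.01,0,0,0,0,0,0.008,0,0,0,0,0,0,0.007,0,0,0,0,0,0,0,0,0,0,0,0,0,0,0,0,0,0,0,0])

```text
time: 19.27
tcp_pos: [0.589, -0.0044, 0.2395]
ee_rot: [0.587, -0.394, -0.587, -0.394]
wrist_force: [0.6, -0.2, -3.0]
finger_gap: 0.0053
```

```bash
python3 - <<'E'
from h import *
to([C[0]-.9255*.057,C[1]-.3787*.057,.2303],3.53)
c=camera_params("side");p,d=snapshot("side")
u=proj(c,[.58,-.01,.2]).astype(int);cv2.imwrite("pics/c3.png",cv2.resize(p[u[1]-60:u[1]+60,u[0]-65:u[0]+65],None,fx=5,fy=5)[:,:,::-1])
E
```

```text
t 19.27 tcp [ 0.589  -0.0044  0.2395] yaw -2.7533 xaxis [-0.e+00 -1.e-04 -1.e+00] F [ 0.58 -0.24 -3.04] gap 0.0053 j [-0.007  0.348  0.163  1.386 -0.    -1.966]
shift(tool) [ 0.0092 -0.0129  0.0005] then turn [-0.0002 -0.0001 -0.0001]
```

View pics/c3.png

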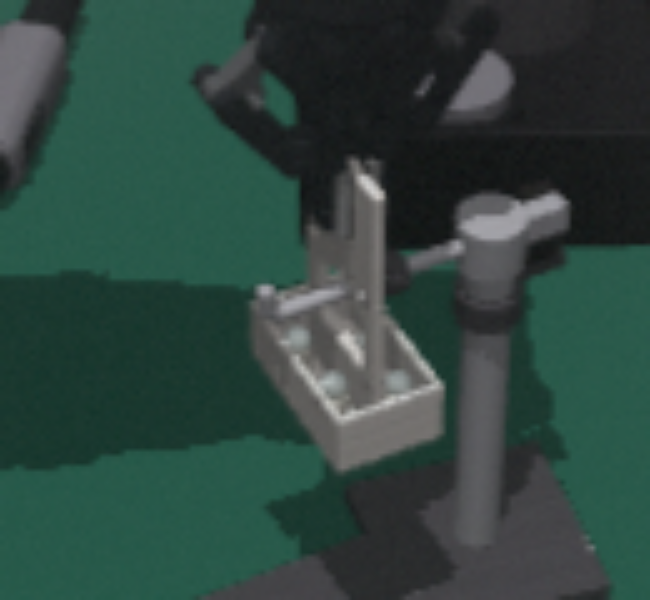

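The bar passes through the opening: tip at (265,295), collar at (398,270). I'll lower by feel.

>>> jog_arm(rows=[0.003,0,0,0,0,0,0,0.003,0,0,0,0,0,0,0,0,0,0,0,0,0])

```text
time: 19.7
tcp_pos: [0.589, -0.0043, 0.233]
ee_rot: [-0.587, 0.394, 0.587, 0.394]
wrist_force: [0.6, 0.3, -3.4]
finger_gap: 0.0054
```

>>> jog_arm(rows=[0.001,0,0,0,0,0,0,0,0,0,0,0,0,0])

```text
time: 19.95
tcp_pos: [0.5892, -0.0043, 0.2323]
ee_rot: [-0.587, 0.394, 0.587, 0.394]
wrist_force: [0.2, -0.1, -3.5]
finger_gap: 0.0053
```

>>> jog_arm(rows=[0.001,0,0,0,0,0,0,0,0,0,0,0,0,0])

```text
time: 20.2
tcp_pos: [0.5893, -0.0043, 0.2314]
ee_rot: [0.587, -0.394, -0.587, -0.394]
wrist_force: [0.4, -0.5, -4.0]
finger_gap: 0.0052
```

>>> jog_arm(rows=[0.0007,0,0,0,0,0,0,0,0,0,0,0,0,0])

```text
time: 20.45
tcp_pos: [0.5893, -0.0043, 0.231]
ee_rot: [0.587, -0.394, -0.587, -0.394]
wrist_force: [-1.0, 0.1, 0.3]
finger_gap: 0.0056
```

>>> jog_arm(rows=[0,-0.003,0,0,0,0,0,0,-0.003,0,0,0,0,0,0,-0.003,0,0,0,0,0,0,0,0,0,0,0,0])

```text
time: 20.95
tcp_pos: [0.598, -0.0004, 0.2307]
ee_rot: [-0.587, 0.394, 0.587, 0.394]
wrist_force: [-3.2, 3.4, 1.8]
finger_gap: 0.0052
```

>>> jog_arm(rows=[0,-0.001,0,0,0,0,0,0,0,0,0,0,0,0])

```text
time: 21.2
tcp_pos: [0.5982, -0.0003, 0.2306]
ee_rot: [-0.587, 0.394, 0.587, 0.394]
wrist_force: [-4.0, 2.9, 3.2]
finger_gap: 0.0053
```

>>> jog_arm(rows=[0,-0.001,0,0,0,0,0,0,0,0,0,0,0,0])

```text
time: 21.45
tcp_pos: [0.599, -0.0, 0.2307]
ee_rot: [-0.587, 0.394, 0.587, 0.394]
wrist_force: [-5.3, 2.9, 4.0]
finger_gap: 0.0057
```

>>> jog_arm(rows=[0,-0.001,0,0,0,0,0,0,0,0,0,0,0,0])

```text
time: 21.7
tcp_pos: [0.5999, 0.0003, 0.2307]
ee_rot: [-0.587, 0.394, 0.587, 0.394]
wrist_force: [-5.2, 3.3, 2.9]
finger_gap: 0.0054
```

>>> jog_arm(rows=[-0.0004,0,0.0008,0,0,0,0,0,0,0,0,0,0,0])

```text
time: 21.95
tcp_pos: [0.6002, 0.0008, 0.2308]
ee_rot: [0.587, -0.394, -0.587, -0.394]
wrist_force: [-2.1, 1.3, -1.3]
finger_gap: 0.0054
```

>>> jog_arm(rows=[0,-0.001,0,0,0,0,0,0,0,0,0,0,0,0])

```text
time: 22.2
tcp_pos: [0.6012, 0.0013, 0.2309]
ee_rot: [0.587, -0.394, -0.587, -0.394]
wrist_force: [-1.0, 0.6, -0.9]
finger_gap: 0.0054
```

```bash
python3 -c "
from h import *
to([C[0]-.9255*.057,C[1]-.3787*.057,.2303],3.53);polar()"
```

```text
t 22.2 tcp [0.6012 0.0013 0.2309] yaw -2.7532 xaxis [ 1.e-04 -2.e-04 -1.e+00] F [-0.98  0.6  -0.9 ] gap 0.0054 j [ 0.002  0.371  0.177  1.376 -0.    -1.957]
shift(tool) [ 0.0006  0.0006 -0.0002] then turn [-0.     -0.0003  0.    ]
t 22.2 tcp [0.6012 0.0013 0.2309] yaw -2.7532 xaxis [ 1.e-04 -2.e-04 -1.e+00] F [-0.98  0.6  -0.9 ] gap 0.0054 j [ 0.002  0.371  0.177  1.376 -0.    -1.957]
in tool: y 0.0564 radial -0.0002 F.y 0.68 F.z 0.93
```

Forces are light. Small steps inward until the collar is felt.

>>> jog_arm(rows=[0,-0.0007,0,0,0,0,0,0,0,0,0,0,0,0])

```text
time: 22.45
tcp_pos: [0.6018, 0.0016, 0.231]
ee_rot: [0.587, -0.394, -0.587, -0.394]
wrist_force: [-1.1, -0.4, -2.1]
finger_gap: 0.0055
```

>>> jog_arm(rows=[0,-0.0007,0,0,0,0,0,0,0,0,0,0,0,0])

```text
time: 22.7
tcp_pos: [0.6024, 0.0019, 0.231]
ee_rot: [0.587, -0.394, -0.587, -0.394]
wrist_force: [-0.1, 0.6, -2.6]
finger_gap: 0.0053
```

>>> jog_arm(rows=[0,-0.0007,0,0,0,0,0,0,0,0,0,0,0,0])

```text
time: 22.95
tcp_pos: [0.6026, 0.002, 0.2309]
ee_rot: [-0.587, 0.394, 0.587, 0.394]
wrist_force: [-2.2, -0.5, -2.1]
finger_gap: 0.0051
```

>>> jog_arm(rows=[0,-0.0007,0,0,0,0,0,0,0,0,0,0,0,0])

```text
time: 23.2
tcp_pos: [0.6028, 0.0021, 0.2309]
ee_rot: [-0.587, 0.395, 0.587, 0.394]
wrist_force: [-5.7, -1.8, -1.3]
finger_gap: 0.0055
```

>>> jog_arm(rows=[0,-0.0005,0,0,0,0,0,0,0,0,0,0,0,0])

```text
time: 23.45
tcp_pos: [0.6028, 0.0021, 0.2309]
ee_rot: [-0.587, 0.395, 0.587, 0.393]
wrist_force: [-5.9, -3.9, -1.4]
finger_gap: 0.0056
```

>>> jog_arm(rows=[0.0003,0.001,0,0,0,0,0,0,0,0,0,0,0,0])

```text
time: 23.7
tcp_pos: [0.6027, 0.002, 0.2308]
ee_rot: [-0.587, 0.394, 0.587, 0.394]
wrist_force: [-4.8, -1.9, -0.2]
finger_gap: 0.0054
```

>>> jog_arm(rows=[0.0003,0,0,0,0,0,0,0,0,0,0,0,0,0])

```text
time: 23.95
tcp_pos: [0.6027, 0.002, 0.2307]
ee_rot: [-0.587, 0.394, 0.587, 0.394]
wrist_force: [-5.8, -2.5, 2.8]
finger_gap: 0.0049
```

>>> jog_arm(rows=[0,0,0,0,0,0,0.1,0,0,0,0,0,0,0.2,0,0,0,0,0,0,0.3,0,0,0,0,0,0,0.4,0,0,0,0,0,0,0.4,0,0,0,0,0,0,0.4])

```text
time: 24.7
tcp_pos: [0.6031, 0.0022, 0.2304]
ee_rot: [0.587, -0.394, -0.587, -0.394]
wrist_force: [-0.4, -0.0, 0.2]
finger_gap: 0.0344
```

```bash
python3 - <<'E'
from h import *
st()
c=camera_params("side");p,d=snapshot("side")
u=proj(c,[.58,-.01,.2]).astype(int);cv2.imwrite("pics/c4.png",cv2.resize(p[u[1]-60:u[1]+60,u[0]-65:u[0]+65],None,fx=5,fy=5)[:,:,::-1])
E
```

```text
t 24.7 tcp [0.6031 0.0022 0.2304] yaw -2.7532 xaxis [ 1.e-04 -1.e-04 -1.e+00] F [-0.39 -0.01  0.22] gap 0.0344 j [ 0.004  0.375  0.181  1.377 -0.    -1.955]
```

View pics/c4.png

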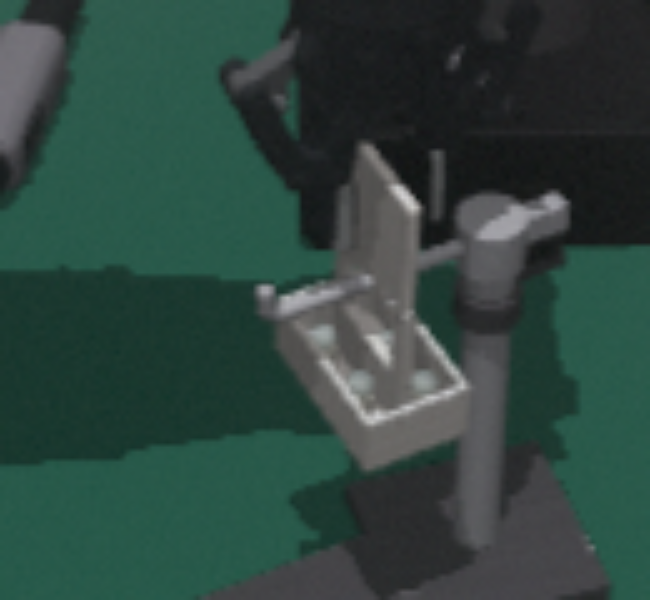

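The plate at (390,230) is against the collar and clear of both fingers. I'll retract straight up and let it settle.

>>> jog_arm(rows=[-0.01,0,0,0,0,0,0.4,-0.02,0,0,0,0,0,0.4,-0.03,0,0,0,0,0,0.4,-0.04,0,0,0,0,0,0.4,-0.04,0,0,0,0,0,0.4,0,0.05,0,0,0,0,0.4,0,0.05,0,0,0,0,0.4,0,0.05,0,0,0,0,0.4,0,0.05,0,0,0,0,0.4,0,0.05,0,0,0,0,0.4,0,0.05,0,0,0,0,0.4])

```text
time: 26.12
tcp_pos: [0.3239, -0.1117, 0.3712]
ee_rot: [0.588, -0.394, -0.587, -0.394]
wrist_force: [-0.6, -1.0, 0.5]
finger_gap: 0.0342
```

>>> jog_arm(rows=[0,0,0,0,0,0,0.4,0,0,0,0,0,0,0.4,0,0,0,0,0,0,0.4,0,0,0,0,0,0,0.4,0,0,0,0,0,0,0.4,0,0,0,0,0,0,0.4,0,0,0,0,0,0,0.4,0,0,0,0,0,0,0.4,0,0,0,0,0,0,0.4,0,0,0,0,0,0,0.4,0,0,0,0,0,0,0.4,0,0,0,0,0,0,0.4])

```text
time: 27.62
tcp_pos: [0.3254, -0.1114, 0.3704]
ee_rot: [0.587, -0.394, -0.587, -0.394]
wrist_force: [0.0, -0.3, -0.0]
finger_gap: 0.034
```

```bash
python3 - <<'E'
from h import *
st();a=[]
for n in("side","top"):
    c=camera_params(n);p,d=snapshot(n);P=cloud(d,c)
    u=proj(c,[.6,0,.2]).astype(int);a.append(cv2.resize(p[u[1]-65:u[1]+65,u[0]-65:u[0]+65],None,fx=3,fy=3))
    r=np.hypot(P[...,0]-C[0],P[...,1]-C[1])
    Q=P[(P[...,2]>.195)&(P[...,2]<.222)&(r>.085)&(r<.12)][:,:2]-C;th=np.median(np.arctan2(Q[:,1],Q[:,0])%6.283);print(n,"hook dir",len(Q),th)
    e=np.array([np.cos(th),np.sin(th)]);s=np.array([-e[1],e[0]])
    w=(p.min(2)>110)&(p.max(2).astype(int)-p.min(2)<45)&(r<.12)
    for lo,hi in((.150,.165),(.235,.275)):
        k=P[w&(P[...,2]>lo)&(P[...,2]<hi)]
        if len(k)>5:
            q=k[:,:2]-C;print("  z",lo,hi,len(k),"r",np.percentile(q@e,[2,50,98]).round(4),"s",np.percentile(q@s,[2,50,98]).round(4),"z",k[:,2].max().round(4))
    if n=="top":
        k=P[w&(P[...,2]>.25)];q=k[:,:2]-C;print(" plate top slope z/s",np.polyfit(q@s,k[:,2],1))
    k=P[w&(P[...,2]>.145)&(P[...,2]<.18)];q=k[:,:2]-C;A=np.c_[q@e,q@s,np.ones(len(q))]
    # 15 mm bystander check
    f=np.load(n+"0.npz");P0=cloud(f["d"],f);D=np.nan_to_num(abs(P0[...,2]-P[...,2]))>.012
    for nm,(x,y) in dict(lamp=(.67,.3),lid=(.67,-.19),tool=(.47,.37),case=(.64,-.41)).items():
        print("  ",nm,int((D&(np.hypot(P[...,0]-x,P[...,1]-y)<.1)).sum()),end="")
    print()
cv2.imwrite("pics/c5.png",np.hstack(a)[:,:,::-1])
E
```

```text
t 27.62 tcp [ 0.3254 -0.1114  0.3704] yaw -2.7532 xaxis [-0.e+00 -1.e-04 -1.e+00] F [ 0.   -0.34 -0.02] gap 0.034 j [-0.33  -0.087 -0.022  1.636 -0.    -2.289]
side hook dir 55 3.5237358815934163
  z 0.15 0.165 238 r [0.0312 0.0629 0.0812] s [-0.047   0.0056  0.0367] z 0.165
  z 0.235 0.275 71 r [0.0529 0.0568 0.0597] s [-0.0248  0.0033  0.0315] z 0.2698
   lamp 155   lid 1   tool 2   case 0
top hook dir 35 3.54225154019781
  z 0.15 0.165 223 r [0.0301 0.0623 0.0799] s [-0.0453 -0.0045  0.0385] z 0.1649
  z 0.235 0.275 91 r [0.0517 0.0556 0.0581] s [-0.0232  0.0057  0.0332] z 0.274
 plate top slope z/s [-0.08014408  0.26562381]
   lamp 35   lid 40   tool 40   case 34
```

View pics/c5.png

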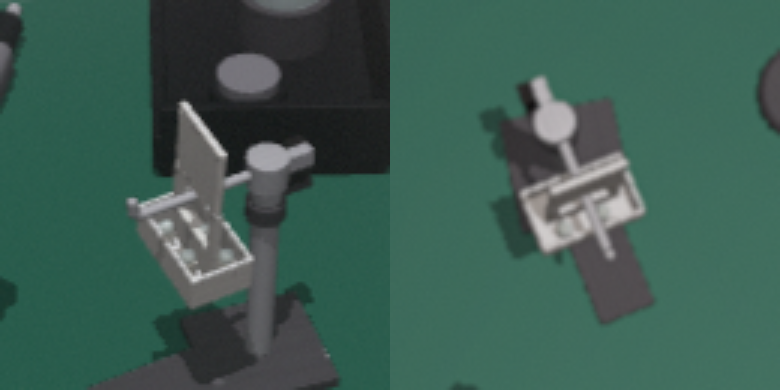

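Home radius (about 56–57 mm) and hook direction (about 3.53, so a≈1.74) look right. The tilt is about 0.08 rad, so I'll check whether it is still swinging.

```bash
cat > tilt.py <<'E'
from h import *
e=np.array([np.cos(3.53),np.sin(3.53)]);s=np.array([-e[1],e[0]])
for n in("side","top"):
    c=camera_params(n);p,d=snapshot(n);P=cloud(d,c);r=np.hypot(P[...,0]-C[0],P[...,1]-C[1])
    w=(p.min(2)>110)&(p.max(2).astype(int)-p.min(2)<45)&(r<.12)
    k=P[w&(P[...,2]>.222)&(P[...,2]<.28)];q=k[:,:2]-C
    a=np.c_[q@s,k[:,2]];b=np.c_[q@e,k[:,2]]
    rect=cv2.minAreaRect((a*1000).astype(np.float32));v=cv2.fitLine((b*1000).astype(np.float32),2,0,.01,.01).ravel()
    m=k[:,2]>-1;top=[a[abs(a[:,0]-x)<.004,1].max() for x in(-.018,-.005,.01,.025)]
    print(n,len(k),"plate rect s-z",rect,"top edge z",np.round(top,4),"lean along arm",(v[0]/v[1]).round(3))
E
python3 tilt.py
```

```text
side 75 plate rect s-z ((8.453245162963867, 261.1234436035156), (27.35662841796875, 63.09844970703125), 60.40913009643555) top edge z [0.2697 0.2691 0.2664 0.2663] lean along arm 0.066
top 94 plate rect s-z ((11.030227661132812, 260.3349914550781), (33.35649108886719, 67.0060806274414), 62.272430419921875) top edge z [0.2706 0.2706 0.272  0.2688] lean along arm -0.051
```

>>> jog_arm(rows=[0,0,0,0,0,0,0.4,0,0,0,0,0,0,0.4,0,0,0,0,0,0,0.4,0,0,0,0,0,0,0.4,0,0,0,0,0,0,0.4])

```text
time: 28.45
tcp_pos: [0.3254, -0.1114, 0.3704]
ee_rot: [0.587, -0.394, -0.587, -0.394]
wrist_force: [-0.6, -0.2, 0.3]
finger_gap: 0.0345
```

```bash
python3 tilt.py
```

```text
side 74 plate rect s-z ((6.901844024658203, 260.1446228027344), (29.1903076171875, 62.47816467285156), 64.07722473144531) top edge z [0.2699 0.2686 0.2665 0.2674] lean along arm 0.109
top 92 plate rect s-z ((8.94577407836914, 261.187255859375), (32.81048583984375, 64.88084411621094), 67.7201919555664) top edge z [0.2728 0.2701 0.2672 0.2673] lean along arm -0.073
```

```bash
python3 - <<'E'
from h import *
e=np.array([np.cos(3.53),np.sin(3.53)]);s=np.array([-e[1],e[0]])
for n in("side","top"):
    c=camera_params(n);L=[snapshot(n) for _ in range(6)];p=np.mean([l[0] for l in L],0);d=np.median([l[1] for l in L],0);P=cloud(d,c)
    q=P[...,:2]-C;S=q@s;E=q@e;Z=P[...,2];w=(p.min(2)>110)&(np.ptp(p,2)<45)&(abs(E-.057)<.032)&(abs(S)<.055)
    for x in(-.0415,-.04,.036,.0385):
        m=w&(abs(S-x)<.003)&(Z>.14)&(Z<.185);print(n,"rim s",x,m.sum(),"z90",np.percentile(Z[m],[75,90,98]).round(4))
    T=w&(Z>.222);t=np.c_[S[T],Z[T]]
    top=np.array([[x,np.percentile(t[abs(t[:,0]-x)<.005,1],92)] for x in np.arange(-.018,.027,.004)]);print(" top slope",np.polyfit(top[:,0],top[:,1],1))
    print(" plate s range",np.percentile(S[T],[3,97]).round(4),"mean",np.percentile(S[T],[3,97]).mean().round(4),"z",Z[T].mean().round(3)," tray s", np.percentile(S[w&(Z<.18)&(Z>.14)],[2,98]).round(4))
E
```

```text
side rim s -0.0415 2 z90 [0.1646 0.1647 0.1648]Traceback (most recent call last):
  File "<stdin>", line 7, in <module>
    return _quantile_unchecked(
        a, q, axis, out, overwrite_input, method, keepdims, weights)
    return _ureduce(a,
                    func=_quantile_ureduce_func,
    ...<5 lines>...
                    overwrite_input=overwrite_input,
                    method=method)
    r = func(a, **kwargs)
    result = _quantile(arr,
                       quantiles=q,
    ...<2 lines>...
                       out=out,
                       weights=wgt)
    slices_having_nans = np.isnan(arr[-1, ...])
                                  ~~~^^^^^^^^^
IndexError: index -1 is out of bounds for axis 0 with size 0
```

```bash
python3 - <<'E'
from h import *
e=np.array([np.cos(3.53),np.sin(3.53)]);s=np.array([-e[1],e[0]])
for n in("side","top"):
    c=camera_params(n);L=[snapshot(n) for _ in range(6)];p=np.mean([l[0] for l in L],0);d=np.median([l[1] for l in L],0);P=cloud(d,c)
    q=P[...,:2]-C;S=q@s;E=q@e;Z=P[...,2];w=(p.min(2)>100)&(np.ptp(p,2)<50)&(abs(E-.057)<.035)&(abs(S)<.06)
    # outer long rim: farthest out
    m=w&(Z>.13)&(Z<.185)&(E>.074);B=[]
    for x in np.arange(-.05,.05,.008):
        k=m&(S>=x)&(S<x+.008)
        if k.sum()>1:B.append([x+.004,Z[k].max(),k.sum()])
    B=np.array(B);print(n,"outer rim",B.round(4).tolist(),"slope",np.polyfit(B[:,0],B[:,1],1)[0].round(3))
    T=w&(Z>.222);B=[]
    for x in np.arange(-.032,.04,.006):
        k=T&(S>=x)&(S<x+.006)
        if k.sum()>1:B.append([x+.003,Z[k].max(),k.sum()])
    B=np.array(B);print("  plate top slope",np.polyfit(B[:,0],B[:,1],1)[0].round(3),"s",np.percentile(S[T],[2,98]).round(4),"z",Z[T].mean().round(3))
    m=w&(Z>.14)&(Z<.18);print("  tray s",np.percentile(S[m],[1,99]).round(4),"z",Z[m].mean().round(3))
E
```

```text
side outer rim [[-0.046, 0.1639, 6.0], [-0.038, 0.1587, 2.0], [-0.03, 0.163, 7.0], [-0.022, 0.1627, 7.0], [-0.014, 0.1605, 6.0], [-0.006, 0.1618, 7.0], [0.002, 0.1603, 9.0], [0.01, 0.1598, 7.0], [0.018, 0.1581, 8.0], [0.026, 0.1581, 5.0], [0.034, 0.1585, 25.0]] slope -0.057
  plate top slope -0.07 s [-0.0237  0.0318] z 0.258
  tray s [-0.0475  0.0359] z 0.155
top outer rim [[-0.046, 0.1642, 5.0], [-0.038, 0.1657, 9.0], [-0.03, 0.1644, 8.0], [-0.022, 0.1645, 8.0], [-0.014, 0.1633, 8.0], [-0.006, 0.1629, 8.0], [0.01, 0.1626, 10.0], [0.018, 0.1603, 8.0], [0.026, 0.1602, 8.0], [0.034, 0.1605, 9.0], [0.042, 0.1574, 4.0]] slope -0.077
  plate top slope -0.068 s [-0.0234  0.0337] z 0.264
  tray s [-0.0454  0.0395] z 0.157
```

Four separate measures give a steady tilt of about 0.06–0.08 rad, within the 0.14 limit. The peak sits within about 1 mm sideways and the plate is against the collar, so I'm handing in.

```bash
python3 -c "
from plant import *
print(job_done(),read_state()['time'])"
```

```text
the job is handed in; nothing more can be done
the job is handed in; nothing more can be done
```

The caddy is hanging on the hook, the robot is clear of it, and the job was handed in at about 30 s. `job_done()` gives no verdict, so these are my own checks.

- **Hook:** I swung it with the shut fingers until the force rose at the stop. I then held about 12 N, 80 mm from the axis, for about 0.8 s. It points at about 1.74 rad (limits 1.5 to 2.0).
- **Caddy:** I pinched the large caddy, passed its opening over the tip, and lowered it until the bar took the weight. I then slid it in until the collar pushed back with about 7 N, and let go.
- **Forces:** No force I read during the push, hanging or sliding passed about 13 N (limit 20 N).
- **Position:** The middle of the plate measures about 55.5–57 mm from the swivel axis (home is 57 mm). The peak of the opening is within about 1 mm sideways. The tilt was steady at about 0.06–0.08 rad (limit 0.14), so it does not hang perfectly upright.
- **Disagreements:**
  - The two cameras differ by about 0.02 rad on the hook direction.
  - Their estimates of lean along the arm were only noise, with opposite signs.
  - The rough before/after depth check on the bystanders showed some changed pixels, most of them (155) near the lamp housing in the side view. I took these for the caddy and hook blocking the view, as no move went near the lamp below its rim, but I did not confirm it separately.

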